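# Look up the sprue of a casting flask with the inspection mirror

## Robot

A 6-joint arm with a two-finger parallel gripper is mounted at the origin on a cart in front of the work surface, level with it; the furniture and walls round the work are solid. World frame = base frame: x ahead of the robot, y to its left, z up, the work surface at z = 0. Lengths are in m, angles in rad, forces in N, time in s.
With the tool pointing down it reaches from about 0.3 to 0.825 m from the base axis. Payload 5.4 kg.
Tool frame: the origin (TCP) lies at the very end of the fingers, on their centre line; the grasp point (between the pads) lies 19 mm behind it; z points along the fingers, y is the line along which they close (so a half turn about z gives the same grasp; the last joint's range is limited). The gripper opens to 92 mm and grips with 3 to 60 N. Pads are 20 mm wide; open, the fingers measure 128 mm over their backs; the gripper's body (75 mm by 189 mm) begins 69 mm behind the grasp point.
Start: joints at [0.931, 0.158, 1.597, -0, 1.386, -0.21], TCP at [0.24, 0.523, 0.215] pointing down, gripper open.
Joint ranges: [-2.91, 2.91], [-0.94, 2.29], [0.18, 2.7], [-1.29, 4.43], [0.17, 2.64], [-3, 3]. Speed limits (rad/s): [2.57, 2.57, 3.14, 3.14, 3.14, 3.14].

## Interface

Orientations are given as a rotation vector (axis times angle).
In Python, from workcell import bot gives the robot as it stands. Calls block until the motion is done:
- bot.goto(position, orientation): joint-space move of the TCP to a pose.
- bot.line_to(position, rot=None, max_speed=0.15): straight line of the TCP; rot=None keeps the orientation; max_speed is the mean speed in m/s.
- bot.set_joints(angles): joint-space move.
- bot.set_gripper(opening, newtons=None): opening from 0.0 (shut) to 1.0 (fully open); newtons is the grip in N (None keeps the last); returns when the fingers have stopped.
- bot.hold(seconds).
- bot.inverse_kinematics(position, orientation): joint angles nearest the present ones, or None.
- bot.read_camera(name): name is "scene" or "top" or "wrist"; returns a dict with "pixels" (480x640x3 uint8, blue, green, red), "fx", "fy", "cx", "cy" (pixels), "k1" (the pictures are not rectified: a ray, as slopes to the right and down, at radius r is drawn at 1 + k1 r^2 times it, then the intrinsics apply), "R" (3x3) and "t" (3): a world point X has camera coordinates R X + t. Camera axes: x right, y down, z forward; pixel columns grow to the right and rows downward; lengths in m; the calibration is good to about 2 mm. A picture is of the moment at which its call begins. There is no depth.
A pose or a line that the arm cannot do raises bot.MotionError and nothing moves.
- bot.job_done(): hands the job in; it is judged then, once.
Readings, each from a call of its own:
- bot.current_clock(): time.
- bot.current_joints(): joint angles.
- bot.current_joint_vel(): joint speeds.
- bot.current_effort(): joint torques, N m.
- bot.current_ee_pos(): TCP position.
- bot.current_tool_rot(): TCP orientation.
- bot.current_contact_force(): force on the tool from outside, world axes, zero at the start.
- bot.current_ft_torque(): the same for the moment, N m.
- bot.current_opening(): opening from 0.0 (shut) to 1.0 (fully open).
- bot.current_grip_force(): force on a finger pad.
Only numpy, scipy, OpenCV 4.12 (cv2) and the standard library are available. Lean on these libraries where they do the work, as an engineer would, in place of code of your own. Each camera call takes 0.05 s, during which the arm holds its last target. There are 200 camera calls.

## Task

Check the sprue hole under the casting flask without turning the flask over, so that no grit falls in: lower the flask, hole downward as it stands, into the four-pin nest on top of the inspection stand (do not drop it in) and let go of it. Then swing the sprung mirror below it by the black knob of its lever until the little camera on the stand, looking into the mirror, sees the hole with its red ring in the middle, and finish while still holding the lever at that angle. Leave the camera where it is clamped and do not disturb the two jars and the tweezers.

Things in the scene. Friction and masses are not known exactly. Their poses are not given: they have to be found in the camera images.
- flask: Casting flask: plain steel cylinder, 50 mm diameter, 62 mm high, full of plaster, about 0.26 kg, with the sprue hole (red ring round it) in the middle of its underside. Origin: centre of the underside; z up its axis. It starts standing on the worktop, hole down.
- stand: Inspection stand, fixed: grey base 116 x 112 mm, two aluminium cheeks carrying a seat plate 90 (x) x 76 (y) mm whose top is 128 mm above the worktop. Origin: centre of its foot, on the worktop; z up; its x is the direction of the mirror's hinge; lever on its -x side (toward the robot), camera on its +y side.
- nest (a point): Centre of the nest on top of the seat plate, 128 mm above the worktop, axes as the stand's. The plate has a 36 mm hole here and, on the diagonals, four upright brass pins 10 mm high (6 mm thick, tapered tips) that leave a 53.6 mm circle: 1.8 mm play all round the flask. The flask is home when its underside lies on the plate.
- mirror_centre (a point): Centre of the mirror's face, on its hinge line, straight below the nest's centre and 78 mm above the worktop; axes as the stand's.
- mirror_tilt (a joint): Mirror (62 x 50 mm) angle about the hinge (stand's x), rad. 0 = parked, facing the camera side, normal 0.1745 above level; growing turns the face up (normal's elevation = 0.1745 + value; max 1.2). A spring returns it: at the knob 1.2 N parked, 3.5 N at 0.75. The normal must halve the angle between straight up and the lens: value = (pi/2 + lens elevation)/2 - 0.1745.
- mirror: The mirror with its shaft and lever, one rigid piece. Origin: centre of the mirror's face; its own x is the hinge direction (as the stand's x), its z the mirror's normal.
- lever_knob (a point): Black ribbed knob of the mirror's lever: round bar 14 mm thick, 42 mm long, parallel to the hinge, 85 mm from the hinge line, 95 mm from the stand's centre toward -x, free from above. The point: its middle. Parked it leans 0.75 rad from upright toward the camera side, 140 mm above the worktop; upright (163 mm) at tilt 0.75, moving away from the camera side as that grows.
- lens (a point): Front of the camera's lens, 160 mm from the mirror's centre, always looking straight at it. The camera is a black box 34 x 40 x 31 mm behind the lens, on an arm on the stand's +x cheek.
- camera_arm (a joint): Elevation of the lens above level seen from the mirror's centre, rad (somewhere from 0.10 to 0.55); clamped by stiff friction, to be left alone.
- seen_along (a point): At the mirror's centre, turning twice as far as the mirror: its own y axis is the line along which the centre of the nest is seen in the mirror. When this axis passes through the lens, the camera sees the sprue hole in the middle of the mirror.
- jar_salt: White jar with blue cap, 52 mm diameter, 60 mm high, a bystander. Origin: centre of its underside.
- jar_oil_sand: Amber jar with black cap, 60 mm diameter, 88 mm high, a bystander. Origin: centre of its underside.
- tweezers_b: Dark steel tweezers lying flat, 137 mm long, a bystander. Origin: middle of their underside.
Mind the look-alikes: they are no part of the job. Leave any brown or pink look-alike of the flask alone.

How it is judged:
By the outcome, as a careful person would: the job done as asked, in the order asked, and still so for the second after the job is handed in, while the arm keeps its last pose, push and grip.
It also fails if it takes over 50 s, if anything falls off the work surface, if the arm or the gripper's body presses on something with over 40 N, if the wrist force passes 120 N, or if a joint passes its speed limit or range.

## Working session

There is one attempt and no reset: what is moved stays moved. The work goes in short steps, each a Python script; the robot and the scene stay as the last script left them, time stands still between calls to the robot, and variables do not carry over. Pictures are saved under pics/ and viewed, at most 10 in all, crops included, and the job is handed in when it is done.

```bash
mkdir -p pics; ls; python3 - <<'E'
from workcell import bot
import cv2
for n in ("scene","top"):
    c=bot.read_camera(n); cv2.imwrite(f"pics/{n}0.png",c["pixels"]); print(n,c["fx"],c["fy"],c["cx"],c["cy"],c["k1"],c["R"],c["t"])
E
```

```text
pics
scene 568.6157315235288 568.6157315235288 319.0525755369561 249.7433247051186 -0.1307808690769566 [[-0.82997645 -0.55770682  0.01010923]
 [-0.25246549  0.35943361 -0.89837   ]
 [ 0.49739348 -0.74817817 -0.43912316]] [0.54600883 0.11609156 0.86324336]
top 439.5685908261825 439.5685908261825 313.98207395145255 233.12110620289693 0.03527624403458593 [[ 0.0036337  -0.9999396   0.01037277]
 [-0.98741874 -0.00522762 -0.15804082]
 [ 0.1580855  -0.009668   -0.9873781 ]] [0.27128091 0.48220925 0.90421556]
```

View pics/scene0.png

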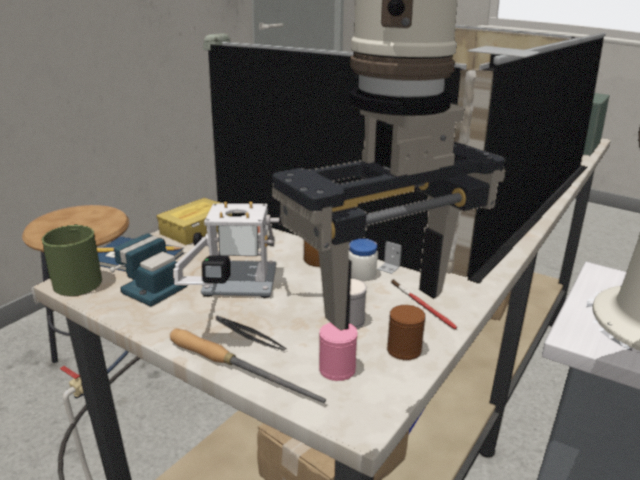

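View pics/top0.png

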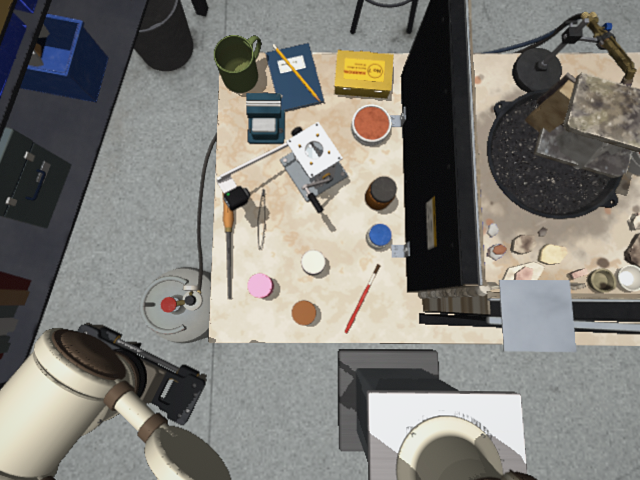

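Scene and top views: the steel flask with the plaster top is the candidate at top px (313,261) and scene px (350,303). The look-alikes are pink at top (260,285) and brown at top (304,313). The stand is near top (315,150) with its knob near (316,205) and the camera near (235,195). I'll enlarge one crop to confirm the flask.

```bash
cat > h.py <<'E'
import numpy as np, cv2
from workcell import bot
def und(c,uv):
    K=np.array([[c["fx"],0,c["cx"]],[0,c["fy"],c["cy"]],[0,0,1.]])
    return cv2.undistortPoints(np.array(uv,float).reshape(-1,1,2),K,np.array([c["k1"],0,0,0.]))[:,0]
def plane(c,uv,z):
    n=und(c,uv); R,t=np.array(c["R"]),np.array(c["t"]); o=-R.T@t
    d=np.c_[n,np.ones(len(n))]@R
    return o+d*((z-o[2])/d[:,2])[:,None]
def proj(c,X):
    K=np.array([[c["fx"],0,c["cx"]],[0,c["fy"],c["cy"]],[0,0,1.]])
    return cv2.projectPoints(np.array(X,float).reshape(-1,1,3),cv2.Rodrigues(np.array(c["R"]))[0],np.array(c["t"],float),K,np.array([c["k1"],0,0,0.]))[0][:,0]
E
python3 - <<'E'
import cv2
a=cv2.imread("pics/top0.png")[115:285,215:405]
cv2.imwrite("pics/topc.png",cv2.resize(a,None,fx=3.5,fy=3.5,interpolation=cv2.INTER_CUBIC))
E
```

```text
(no output)
```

View pics/topc.png

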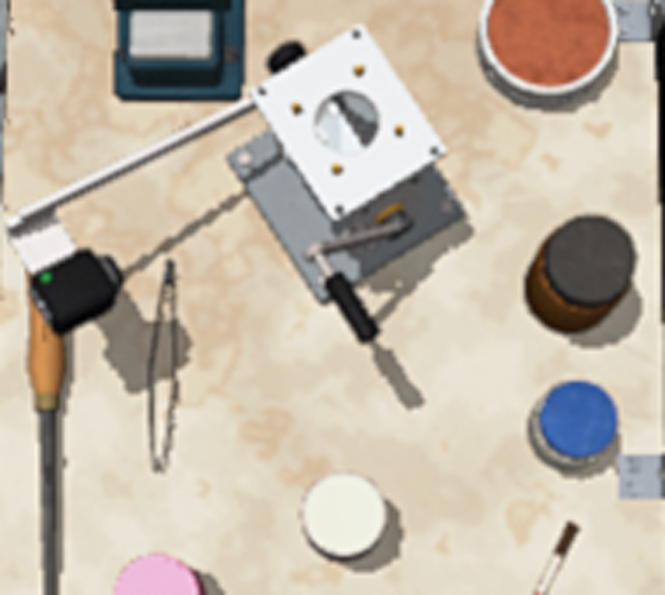

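The white plaster-topped steel cylinder at crop (344,516) is the flask: it is neither pink nor brown, and the jars have blue and black caps. The pins are at crop (297,107), (359,70), (399,130) and (337,169). The knob runs from (330,278) to (370,335), and the lens front is near (118,278).

```bash
python3 - <<'E'
from h import *
c=bot.read_camera("top"); s=bot.read_camera("scene")
f=lambda *p: np.array(p)/3.5+[215,115]-[.36,.36]
P=plane(c,f((297,107),(359,70),(399,130),(337,169)),.136); print("pins",P.round(4),P.mean(0))
for i,j in((0,1),(1,2),(2,3),(3,0),(0,2),(1,3)): print(np.linalg.norm(P[i]-P[j]).round(4),end=" ")
Q=plane(c,f((358,33),(442,152),(338,214),(258,92)),.128); print("\nplate screws",Q.round(4),Q.mean(0))
print("flask",plane(c,f((344,515)),.062)); 
k=plane(c,f((332,278),(369,333)),.140+.003);print("knob",k,k.mean(0),np.linalg.norm(k[0]-k[1]))
print("jars",plane(c,f((594,259)),.088),plane(c,f((578,419)),.06))
print("tw",plane(c,f((170,265),(158,468)),.003))
n=np.r_[P.mean(0)[:2],0]
# stand x dir: from knob to nest roughly
for nm,v in(("edge",Q[0]-Q[3]),("edge2",Q[1]-Q[0]),("knob",k[0]-k[1])): print(nm,np.degrees(np.arctan2(v[1],v[0])))
im=s["pixels"][190:300,165:285]; cv2.imwrite("pics/sc.png",cv2.resize(im,None,fx=5,fy=5,interpolation=cv2.INTER_CUBIC))
E
```

```text
pins [[0.6406 0.3036 0.136 ]
 [0.6627 0.2687 0.136 ]
 [0.6275 0.2461 0.136 ]
 [0.6045 0.2809 0.136 ]] [0.63382193 0.27483663 0.136     ]
0.0413 0.0418 0.0417 0.0426 0.059 0.0594 
plate screws [[0.6881 0.2692 0.128 ]
 [0.6175 0.2214 0.128 ]
 [0.5808 0.2802 0.128 ]
 [0.6523 0.3261 0.128 ]] [0.63468106 0.27422591 0.128     ]
flask [[0.41713368 0.27563402 0.062     ]]
knob [[0.54003131 0.28336943 0.143     ]
 [0.50928845 0.26298717 0.143     ]] [0.52465988 0.2731783  0.143     ] 0.03688577567150889
jars [[0.56627327 0.12946193 0.088     ]] [[0.47542052 0.13620673 0.06      ]]
tw [[0.583261   0.38767572 0.003     ]
 [0.45181116 0.39237286 0.003     ]]
edge -57.82288230916569
edge2 -145.86503711411578
knob 33.54404135164546
```

View pics/sc.png

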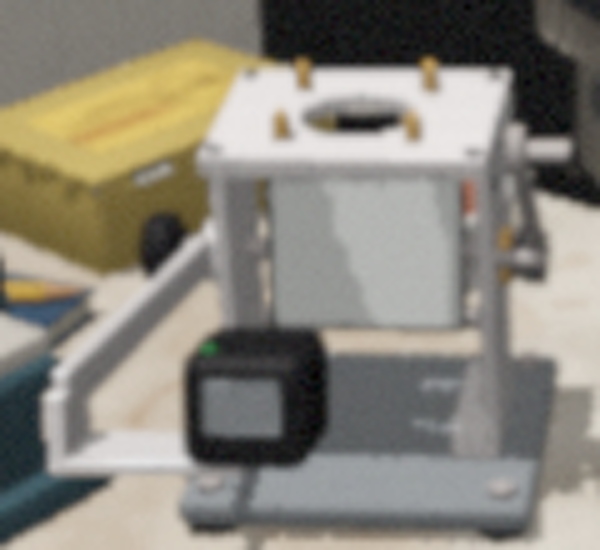

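The grid spacing of the pins fits the given circle (59 mm against 59.6 mm), and the knob is within 3 mm of its predicted place. So the nest is about (0.634, 0.2745) with stand yaw about 33°, and the flask is about (0.417, 0.276). I'll hover over both and refine with the wrist camera.

```bash
cat >> h.py <<'E'
from scipy.spatial.transform import Rotation as Ro
def down(deg,flip=0,lean=None):
    a=np.radians(deg+180*flip); c,s=np.cos(a),np.sin(a)
    return Ro.from_matrix(np.array([[-s,c,0],[c,s,0],[0,0,-1]]).T)
E
python3 - <<'E'
from h import *
print(Ro.from_rotvec(bot.current_tool_rot()).as_matrix().round(2).tolist(), bot.current_clock())
for y in(0,33,123):
  for fl in(0,1):
    r=[bot.inverse_kinematics(p,down(y,fl).as_rotvec()) for p in([.417,.276,.033],[.634,.2745,.17],[.523,.272,.13],[.56,.22,.16])]
    print(y,fl,[None if q is None else np.round(q,2).tolist() for q in r])
E
```

```text
[[-0.91, 0.42, -0.0], [0.42, 0.91, -0.0], [0.0, -0.0, -1.0]] 0.2
0 0 [[0.34, 0.2, 1.95, -0.0, 1.0, 0.34], [0.23, 0.49, 1.28, -0.0, 1.38, 0.23], [0.27, 0.27, 1.64, -0.0, 1.23, 0.27], [0.17, 0.27, 1.58, -0.0, 1.29, 0.17]]
0 1 [[0.34, 0.2, 1.95, 0.0, 1.0, -2.8], [0.23, 0.49, 1.28, 0.0, 1.38, -2.91], [0.27, 0.27, 1.64, 0.0, 1.23, -2.87], [0.17, 0.27, 1.58, 0.0, 1.29, -2.97]]
33 0 [[0.34, 0.2, 1.95, -0.0, 1.0, -0.23], [0.23, 0.49, 1.28, -0.0, 1.38, -0.34], [0.27, 0.27, 1.64, -0.0, 1.23, -0.3], [0.17, 0.27, 1.58, -0.0, 1.29, -0.4]]
33 1 [[0.34, 0.2, 1.95, -0.0, 1.0, 2.91], [0.23, 0.49, 1.28, -0.0, 1.38, 2.8], [0.27, 0.27, 1.64, -0.0, 1.23, 2.84], [0.17, 0.27, 1.58, -0.0, 1.29, 2.74]]
123 0 [[0.34, 0.2, 1.95, -0.0, 1.0, -1.8], [0.23, 0.49, 1.28, -0.0, 1.38, -1.91], [0.27, 0.27, 1.64, -0.0, 1.23, -1.87], [0.17, 0.27, 1.58, -0.0, 1.29, -1.97]]
123 1 [[0.34, 0.2, 1.95, -0.0, 1.0, 1.34], [0.23, 0.49, 1.28, -0.0, 1.38, 1.23], [0.27, 0.27, 1.64, -0.0, 1.23, 1.27], [0.17, 0.27, 1.58, -0.0, 1.29, 1.17]]
```

```bash
python3 - <<'E'
from h import *
import pickle
r=down(45).as_rotvec()
D={}
for n,p in(("n",[.56,.22,.30]),("f",[.40,.26,.19])):
    bot.goto(p,r); bot.hold(.3); c=bot.read_camera("wrist"); D[n]=c
    X=[.634,.2745,.138] if n=="n" else [.417,.276,.062]
    print(n,proj(c,[X]),(-np.array(c["R"]).T@c["t"]),bot.current_clock(),bot.current_ee_pos())
pickle.dump(D,open("d.pkl","wb"))
cv2.imwrite("pics/w1.png",np.hstack([cv2.resize(D[k]["pixels"],(400,300),interpolation=cv2.INTER_AREA) for k in "nf"]))
E
```

```text
n [[419.25368834 236.28036717]] [0.50077747 0.28056752 0.46960709] 2.2 [0.55978054 0.2203975  0.29995178]
f [[348.73042674 230.70799785]] [0.34204377 0.31999846 0.36026967] 3.3583 [0.40080485 0.25989465 0.19041528]
```

View pics/w1.png

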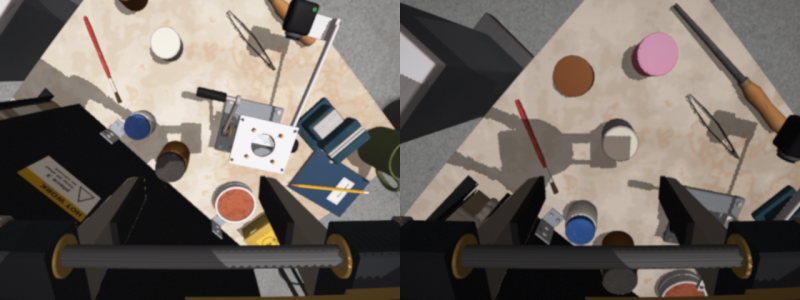

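Wrist views: in the left one the nest is at about (264,145) and the unshaded flask at (166,43). In the right one the flask is at (620,140), partly in shadow. I'll extract both by colour.

```bash
python3 - <<'E'
from h import *
import pickle
D=pickle.load(open("d.pkl","rb")); c=D["n"]; im=c["pixels"]; hsv=cv2.cvtColor(im,cv2.COLOR_BGR2HSV)
m=((hsv[...,0]>8)&(hsv[...,0]<30)&(hsv[...,1]>110)).astype(np.uint8)
m[:190]=0;m[280:]=0;m[:,:370]=0;m[:,480:]=0
n,l,st,ce=cv2.connectedComponentsWithStats(m)
g=[(ce[i],st[i][4]) for i in range(1,n) if st[i][4]>5]; print(g)
# flask in image n: grey/white low saturation
def blob(c,u,v,w,zt):
    im=c["pixels"];h=cv2.cvtColor(im,cv2.COLOR_BGR2HSV)
    m=((h[...,2]>185)&(h[...,1]<35)).astype(np.uint8)
    k=np.zeros_like(m);k[max(0,v-w):v+w,u-w:u+w]=1;m*=k
    n,l,st,ce=cv2.connectedComponentsWithStats(m); i=1+st[1:,4].argmax()
    cs,_=cv2.findContours((l==i).astype(np.uint8),0,1); pts=max(cs,key=len)[:,0].astype(float)
    W=plane(c,pts,zt)[:,:2]; (x,y),r=cv2.minEnclosingCircle((W*1000).astype(np.float32))
    A=np.c_[2*W,np.ones(len(W))]; q=np.linalg.lstsq(A,(W**2).sum(1),rcond=None)[0]
    print(st[i],"circ",x,y,r,"ls",q[:2],np.sqrt(q[2]+q[0]**2+q[1]**2))
blob(D["n"],266,69,40,.062)
t=bot.read_camera("top"); blob(t,313,261,25,.062)
p=np.array([x[0] for x in g])
P=plane(c,p,.134);print(P.round(4),P.mean(0))
E
```

```text
[(array([370. , 207.5]), np.int32(10)), (array([406.4, 207.6]), np.int32(15)), (array([449.61111111, 217.22222222]), np.int32(18)), (array([394.35714286, 250.        ]), np.int32(14)), (array([436.06666667, 258.66666667]), np.int32(15))]
[ 226   29   80   80 3486] circ 418.5130615234375 273.1163635253906 46.313236236572266 ls [0.41678574 0.27554108] 0.03398816735868341
[295 236  43  28 893] circ 454.6180725097656 269.34564208984375 46.65363693237305 ls [0.45106496 0.2682324 ] 0.036033281599764114
[[0.5826 0.2603 0.134 ]
 [0.6063 0.284  0.134 ]
 [0.6416 0.3066 0.134 ]
 [0.6292 0.2487 0.134 ]
 [0.6642 0.2713 0.134 ]] [0.62475467 0.27416556 0.134     ]
```

```bash
python3 - <<'E'
from h import *
import pickle
D=pickle.load(open("d.pkl","rb"))
def lab(c,u,v,w):
    L=cv2.cvtColor(cv2.GaussianBlur(c["pixels"],(3,3),0),cv2.COLOR_BGR2LAB).astype(float)
    ref=np.median(L[v-3:v+4,u-3:u+4].reshape(-1,3),axis=0)
    m=(np.linalg.norm((L-ref)*[.5,2,2],axis=2)<9).astype(np.uint8)
    k=np.zeros_like(m);k[max(0,v-w):v+w,u-w:u+w]=1
    n,l,st,ce=cv2.connectedComponentsWithStats(m*k); i=l[v,u]
    cs,_=cv2.findContours((l==i).astype(np.uint8),0,1); p=max(cs,key=cv2.contourArea)
    p=cv2.convexHull(p)[:,0].astype(float); W=plane(c,p,.062)[:,:2]
    (x,y),r=cv2.minEnclosingCircle((W*1000).astype(np.float32)); print(ref,st[i],x,y,r)
lab(D["n"],266,69,40); lab(bot.read_camera("top"),313,261,25)
c=D["n"];p=bot.current_ee_pos();print("tcp px",proj(D["f"],[p,np.array(p)-[0,0,.03]]))
E
```

```text
[243. 127. 134.] [ 242   44   45   48 1682] 418.8629455566406 278.23089599609375 22.65077781677246
[219. 126. 140.] [298 243  40  27 629] 438.8064270019531 265.0658264160156 43.056175231933594
tcp px [[320.06079391 299.22938335]
 [320.3590886  276.10719915]]
```

```bash
python3 - <<'E'
from h import *
r=down(45).as_rotvec()
bot.set_gripper(.9)
bot.goto([.418,.277,.12],r)
bot.line_to([.418,.277,.032],max_speed=.12)
c=bot.read_camera("wrist"); bot.set_gripper(0,25)
c2=bot.read_camera("wrist")
print(bot.current_opening()*92,bot.current_grip_force(),bot.current_contact_force(),bot.current_clock())
bot.line_to([.418,.277,.24],max_speed=.2)
print(bot.current_opening()*92,bot.current_contact_force(),bot.current_clock(),bot.current_ee_pos())
c3=bot.read_camera("wrist")
cv2.imwrite("pics/w2.png",np.hstack([x["pixels"][150:420,180:460] for x in(c,c3)]))
E
```

```text
49.60824710414031 25.000099539756775 [0.64899599 0.7865792  1.33952166] 5.775
49.69768889965283 [-0.20040539  1.08260926 -2.55822429] 6.9667 [0.41711498 0.27662997 0.23836247]
```

View pics/w2.png

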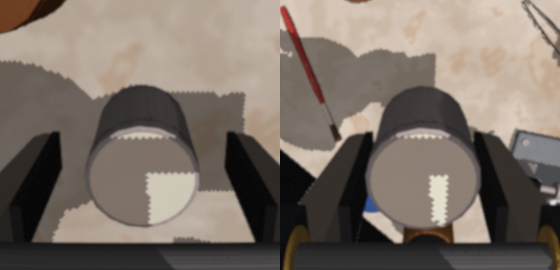

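The grasp is good: opening 49.7 mm, and the flask shifted by no more than 0.5 mm. I'm carrying it to just above the pins.

```bash
python3 - <<'E'
from h import *
bot.line_to([.6345,.2763,.235],max_speed=.25)
bot.line_to([.6345,.2763,.175],max_speed=.1); bot.hold(.4)
print(bot.current_ee_pos(),bot.current_contact_force(),bot.current_clock())
c=bot.read_camera("wrist");s=bot.read_camera("scene")
cv2.imwrite("pics/w3.png",np.hstack([cv2.resize(c["pixels"][180:420,190:430],(480,480)),cv2.resize(s["pixels"][180:260,200:252],(312,480),interpolation=cv2.INTER_CUBIC)]))
E
```

```text
[0.63467992 0.27632707 0.17535313] [ 0.37496153 -0.02082419 -1.53363143] 9.1833
```

View pics/w3.png

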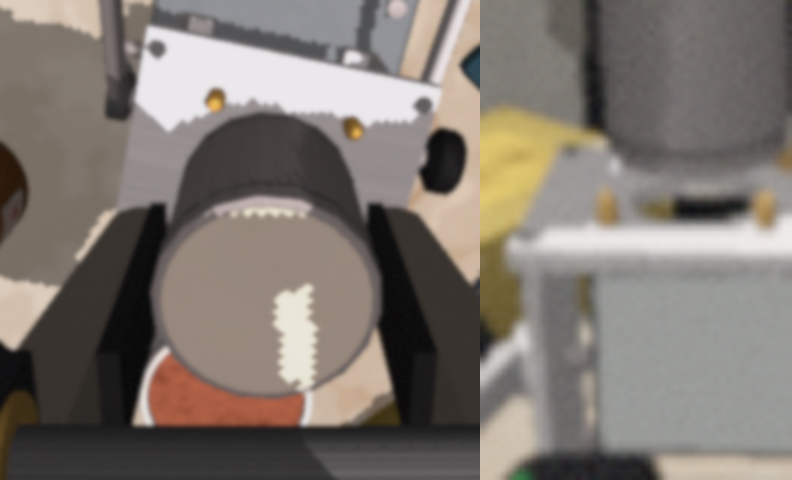

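The flask sits centred above the pins, with the pin tips visible at (216,100) and (353,128). I'll lower it in small steps, watching the force.

```bash
python3 - <<'E'
from h import *
f0=np.array(bot.current_contact_force())
for z in np.r_[np.arange(.172,.1625,-.0025),np.arange(.162,.1569,-.001)]:
    bot.line_to([.6345,.2763,z],max_speed=.02); f=np.array(bot.current_contact_force())-f0
    e=bot.current_ee_pos(); print(round(z,4),np.round(e,4),f.round(1))
    if np.linalg.norm(f)>7: break
print(bot.current_clock())
E
```

```text
0.172 [0.6343 0.2762 0.1716] [0.6 1.  0.4]
0.1695 [0.6343 0.2763 0.1692] [0.3 2.4 0.5]
0.167 [0.6343 0.2763 0.1667] [1.1 0.9 1.2]
0.1645 [0.6343 0.2763 0.1642] [1.3 0.2 0.3]
0.162 [0.6343 0.2762 0.1617] [0.6 0.7 0.2]
0.161 [0.6345 0.2763 0.1609] [ 0.2  2.1 -0.7]
0.16 [0.6346 0.2764 0.1602] [ 1.6  1.  -0. ]
0.159 [0.6347 0.2764 0.1602] [-1.3  0.7  7.6]
11.4333
```

It touched down at TCP z 0.160, exactly the home height. I'll release, retreat, and look at the camera side-on.

```bash
python3 - <<'E'
from h import *
import pickle
bot.line_to([.6345,.2763,.160],max_speed=.02)
bot.set_gripper(.78); bot.hold(.2)
bot.line_to([.6345,.2763,.27],max_speed=.15)
a=np.radians(32.7); X=np.array([np.cos(a),np.sin(a),0]); 
T=np.array([.575,.35,.12])
ok=None
for p in(35,45,55,65):
  for sg in(-1,1):
    d=X*np.cos(np.radians(p))-np.array([0,0,np.sin(np.radians(p))])
    x=np.cross(np.cross(d,[0,0,sg*1.]),d); x/=np.linalg.norm(x); R=Ro.from_matrix(np.c_[x,np.cross(d,x),d])
    for b in(.17,.22):
        pos=T-b*d; q=bot.inverse_kinematics(pos,R.as_rotvec()); print(p,sg,b,pos.round(3),None if q is None else np.round(q,2))
        if q is not None and ok is None and abs(q[3])<1: ok=(pos,R.as_rotvec())
pickle.dump(ok,open("v.pkl","wb")); print(bot.current_clock())
E
```

```text
35 -1 0.17 [0.458 0.275 0.218] [ 0.05 -0.67  2.54  0.87  0.56 -2.68]
35 -1 0.22 [0.423 0.253 0.246] None
35 1 0.17 [0.458 0.275 0.218] [ 0.05 -0.67  2.54  0.87  0.56  0.46]
35 1 0.22 [0.423 0.253 0.246] None
45 -1 0.17 [0.474 0.285 0.24 ] [ 0.14 -0.52  2.32  0.5   0.66 -2.28]
45 -1 0.22 [0.444 0.266 0.276] [ 0.09 -0.7   2.35  0.46  0.82 -2.25]
45 1 0.17 [0.474 0.285 0.24 ] [ 0.14 -0.52  2.32  0.5   0.66  0.86]
45 1 0.22 [0.444 0.266 0.276] [ 0.09 -0.7   2.35  0.46  0.82  0.89]
55 -1 0.17 [0.493 0.297 0.259] [ 0.22 -0.35  2.09  0.27  0.83 -2.05]
55 -1 0.22 [0.469 0.282 0.3  ] [ 0.19 -0.47  2.1   0.27  0.95 -2.04]
55 1 0.17 [0.493 0.297 0.259] [ 0.22 -0.35  2.09  0.27  0.83  1.09]
55 1 0.22 [0.469 0.282 0.3  ] [ 0.19 -0.47  2.1   0.27  0.95  1.1 ]
65 -1 0.17 [0.515 0.311 0.274] [ 0.28 -0.15  1.85  0.14  1.03 -1.91]
65 -1 0.22 [0.497 0.3   0.319] [ 0.26 -0.24  1.83  0.14  1.13 -1.91]
65 1 0.17 [0.515 0.311 0.274] [ 0.28 -0.15  1.85  0.14  1.03  1.23]
65 1 0.22 [0.497 0.3   0.319] [ 0.26 -0.24  1.83  0.14  1.13  1.23]
13.275
```

```bash
python3 - <<'E'
from h import *
import pickle
a=np.radians(32.7); X=np.array([np.cos(a),np.sin(a),0]); T=np.array([.575,.35,.12])
d=X*np.cos(np.pi/4)-np.array([0,0,np.sin(np.pi/4)]); x=np.cross(np.cross(d,[0,0,-1.]),d); x/=np.linalg.norm(x)
bot.goto(T-.22*d,Ro.from_matrix(np.c_[x,np.cross(d,x),d]).as_rotvec()); bot.hold(.3)
c=bot.read_camera("wrist"); pickle.dump(c,open("s.pkl","wb")); cv2.imwrite("pics/w4.png",c["pixels"])
Y=np.array([-np.sin(a),np.cos(a),0]); N=np.array([.635,.2763,0])
print(-np.array(c["R"]).T@c["t"],bot.current_clock())
print(proj(c,[N+[0,0,.128],N+[0,0,.078]]+[N+[0,0,.078]+.16*(np.cos(e)*Y+[0,0,np.sin(e)]) for e in(.1,.3,.5)]))
E
```

```text
[0.29363428 0.16969035 0.33629728] 15.1333
[[234.99344859 218.4588813 ]
 [239.83581189 181.01397119]
 [380.00802343 192.41629252]
 [376.27466754 216.22888978]
 [366.30617887 240.26778922]]
```

View pics/w4.png

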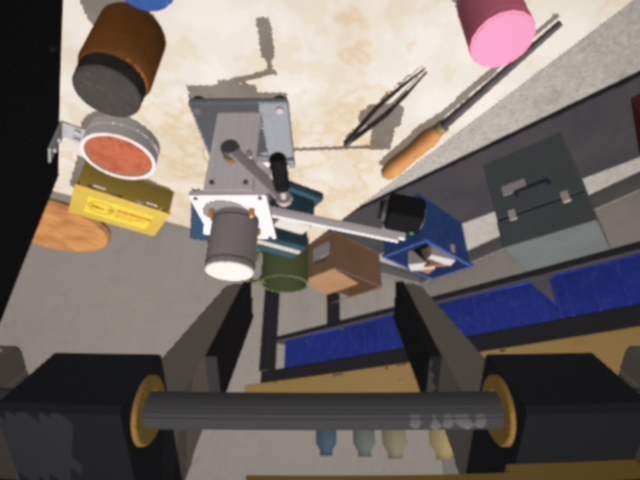

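The view is upside-down and side-on. The flask is seated at (232,240), the knob is at (279,170), and the camera box is at (380-424, 193-234). I'll enlarge the box.

```bash
python3 - <<'E'
from h import *
im=cv2.imread("pics/w4.png")[180:250,360:440]
im=cv2.convertScaleAbs(im,alpha=2.2,beta=20)
cv2.imwrite("pics/w5.png",cv2.resize(im,None,fx=8,fy=8,interpolation=cv2.INTER_CUBIC))
E
```

```text
(no output)
```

View pics/w5.png

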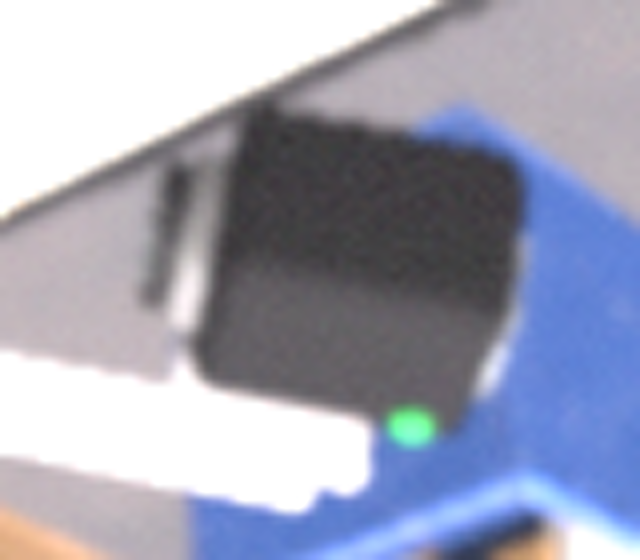

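```bash
python3 - <<'E'
from h import *
import pickle
from scipy.optimize import least_squares
c=pickle.load(open("s.pkl","rb")); s=bot.read_camera("scene"); t=bot.read_camera("top")
px=np.array([(252,110),(522,155),(500,312),(225,255),(200,375),(455,432),(163,232)])/8+[360,180]-.44
a=np.radians(32.7); X=np.array([np.cos(a),np.sin(a),0]);Y=np.array([-X[1],X[0],0]);Z=np.array([0,0,1.]);N=np.array([.6348,.2763,.078])
def pts(e,g,dm):
    w,d,h=dm; u=np.cos(e)*Y+np.sin(e)*Z; v=np.cross(X,u); r=.16+g
    L=[(-1,0,-1),(-1,1,-1),(-1,1,1),(-1,0,1),(1,0,1),(1,1,1)]
    return N+np.array([i*w/2*X+(r+j*d)*u+k*h/2*v for i,j,k in L]+[.16*u]), N+(r+d)*u
for dm in((.034,.040,.031),(.034,.031,.040),(.040,.034,.031),(.040,.031,.034)):
    f=lambda p:np.r_[(proj(c,pts(p[0],p[1],dm)[0]+p[2:5])-px).ravel(),p[2:5]/.0015]
    o=least_squares(f,[.3,.01,0,0,0]); b=pts(o.x[0],o.x[1],dm)[1]
    print(dm,o.x.round(4),o.cost.round(2),"scene back",((proj(s,[b])-[165,190])*5).round(0),"top",((proj(t,[b])-[215,115])*3.5).round())
print("screws",proj(c,[N+[0,0,.05]+i*X*.039+j*Y*.032 for i,j in((-1,-1),(-1,1))]))
E
```

```text
(0.034, 0.04, 0.031) [2.195e-01 7.100e-03 1.800e-03 2.600e-03 2.000e-04] 34.95 scene back [[240. 426.]] top [[ 39. 309.]]
(0.034, 0.031, 0.04) [ 0.2141  0.0116  0.0016  0.0026 -0.    ] 127.32 scene back [[244. 426.]] top [[ 46. 306.]]
(0.04, 0.034, 0.031) [0.2267 0.01   0.0011 0.0021 0.0003] 50.32 scene back [[243. 418.]] top [[ 44. 305.]]
(0.04, 0.031, 0.034) [2.244e-01 1.150e-02 1.100e-03 2.200e-03 2.000e-04] 90.14 scene back [[244. 418.]] top [[ 46. 304.]]
screws [[194.82499546 198.06642375]
 [259.18534429 197.88916297]]
```

```bash
python3 - <<'E'
from h import *
import pickle
from scipy.optimize import least_squares
c=pickle.load(open("s.pkl","rb")); s=bot.read_camera("scene")
im=c["pixels"]; h=cv2.cvtColor(im,cv2.COLOR_BGR2HSV); m=((h[...,0]>8)&(h[...,0]<30)&(h[...,1]>110)).astype(np.uint8)
k=np.zeros_like(m);k[195:228,190:278]=1
n,l,st,ce=cv2.connectedComponentsWithStats(m*k); print([(ce[i].round(1),st[i][4]) for i in range(1,n) if st[i][4]>4])
g=cv2.cvtColor(im,cv2.COLOR_BGR2GRAY)
px=np.array([(252,110),(522,155),(500,312),(225,255),(200,375),(455,432),(163,232)])/8+[360,180]-.44
spin=np.array([(303,73),(430,70),(281,124),(412,125)])/5+[165,190]-.4
sbk=np.array([(246,408)])/5+[165,190]-.4
a=np.radians(32.7); X=np.array([np.cos(a),np.sin(a),0]);Y=np.array([-X[1],X[0],0]);Z=np.array([0,0,1.]);N=np.array([.6348,.2763,.078])
q=.0298/np.sqrt(2); pin=lambda i,j:N+i*q*X+j*q*Y+.056*Z
ps=proj(s,[pin(1,-1),pin(-1,-1),pin(1,1),pin(-1,1)]); print("scene pin err",(spin-ps).round(1)); so=(spin-ps).mean(0)
print("wrist pins pred",proj(c,[pin(i,j) for i in(-1,1) for j in(-1,1)]).round(1))
def pts(e,g):
    w,d,hh=.034,.040,.031; u=np.cos(e)*Y+np.sin(e)*Z; v=np.cross(X,u); r=.16+g
    L=[(-1,0,-1),(-1,1,-1),(-1,1,1),(-1,0,1),(1,0,1),(1,1,1)]
    return N+np.array([i*w/2*X+(r+j*d)*u+kk*hh/2*v for i,j,kk in L]+[.16*u]), N+(r+d)*u
f=lambda p:np.r_[(proj(c,pts(p[0],p[1])[0])+p[2:4]-px).ravel(),(p[2:4])/3]
o=least_squares(f,[.3,.01,0,0]); print(o.x.round(3),o.cost,f(o.x).round(1))
for e in(.2,.25,.3,.35): 
    print(e,(proj(s,[pts(e,.008)[1]])+so-sbk).round(1), (proj(c,pts(e,.008)[0])-px).mean(0).round(1))
E
```

```text
[(array([211. , 212.3]), np.int32(36)), (array([251.1, 213.4]), np.int32(37))]
scene pin err [[-0.2 -0.1]
 [-0.3 -1.1]
 [-0.1  0.3]
 [-0.4  0.1]]
wrist pins pred [[209.7 212.8]
 [250.7 212.7]
 [219.7 232.7]
 [257.1 232.7]]
[0.208 0.006 1.124 3.403] 35.20131283170457 [-1.2 -4.2  2.1 -3.5  2.5  1.1 -1.5  1.4 -2.9  2.8  0.9  2.1  0.  -0.
  0.4  1.1]
0.2 [[-1.   7.1]] [ 0.4 -4.4]
0.25 [[-1.2 -0.6]] [-0.9  2.7]
0.3 [[-1.4 -8.5]] [-2.6  9.8]
0.35 [[ -1.5 -16.4]] [-4.8 16.9]
```

All the estimates put the lens elevation at about 0.238 (0.231, 0.236 and 0.246), so the target tilt is about 0.730. Next I'll straddle the knob from above, sweep it along its arc and close on it.

```bash
cat >> h.py <<'E'
a=np.radians(32.7); X=np.array([np.cos(a),np.sin(a),0]);Y=np.array([-X[1],X[0],0]);Z=np.array([0,0,1.]);N=np.array([.6348,.2763,.078])
def knob(t,dz=0): return N-.099*X+.085*(np.sin(.75-t)*Y+np.cos(.75-t)*Z)+(dz-.019)*Z
E
python3 - <<'E'
from h import *
r=down(122.7).as_rotvec()
bot.goto(knob(0,.12),r); bot.set_gripper(.45)
print(bot.current_joints(),bot.current_ee_pos())
f0=np.array(bot.current_contact_force())
for dz in(.05,.02,0):
    bot.line_to(knob(0,dz),max_speed=.08); f=np.array(bot.current_contact_force())-f0; print(dz,f.round(1))
    if np.linalg.norm(f)>6: raise SystemExit("contact")
bot.set_gripper(.21,10)
print(bot.current_opening()*92,bot.current_grip_force(),(np.array(bot.current_contact_force())-f0).round(1))
for t in np.linspace(.1,.73,8):
    bot.line_to(knob(t),max_speed=.05); f=np.array(bot.current_contact_force())-f0; print(t.round(2),f.round(1),"alongY",(f@Y).round(1),bot.current_clock())
    if np.linalg.norm(f)>15: break
E
```

```text
[ 2.75318619e-01  1.71574381e-01  1.52942521e+00  4.30643250e-05
  1.44048856e+00 -1.86616050e+00] [0.52015451 0.27154642 0.24124574]
0.05 [ 0.9 -0.7 -0.5]
0.02 [ 0.6 -0.9 -0.4]
0 [ 0.4 -0.7 -0.4]
19.24758638795658 0.0 [ 0.3 -1.  -0.9]
0.1 [-0.8  1.7 -0.1] alongY 1.9 19.6667
0.19 [-3.3  3.9  3.2] alongY 5.0 19.9667
0.28 [-2.1  4.1  3.5] alongY 4.6 20.2667
0.37 [-1.5  3.5  3.2] alongY 3.8 20.5667
0.46 [-0.8  3.5  2.2] alongY 3.4 20.8667
0.55 [-2.   2.8  3. ] alongY 3.4 21.1667
0.64 [-2.6  2.1  1. ] alongY 3.2 21.4667
0.73 [-2.1  3.1  2.1] alongY 3.8 21.7667
```

```bash
python3 - <<'E'
from h import *
bot.set_gripper(0,15); bot.hold(.4)
e=np.array(bot.current_ee_pos()); print(bot.current_opening()*92,bot.current_grip_force(),np.array(bot.current_contact_force()).round(1))
ky=(e-N)@Y; print("tilt by Y:",.75-np.arcsin(ky/.085), "z err",e[2]-knob(.73)[2],bot.current_clock(),np.abs(bot.current_joint_vel()).max())
w=bot.read_camera("wrist");s=bot.read_camera("scene")
print("wrist pred knob",proj(w,[knob(.73,.019),knob(.73,.019)+.017*X*-1, knob(.73,.019)+.025*X]).round(0))
cv2.imwrite("pics/fin.png",np.hstack([cv2.resize(w["pixels"][150:450,170:470],(480,480)),cv2.resize(s["pixels"][190:290,205:270],(312,480),interpolation=cv2.INTER_CUBIC)]))
# scene prediction of mirror-centre and mirror corners for tilt .73
for t in(.68,.73,.78):
    el=.1745+t; n=np.cos(el)*Y+np.sin(el)*Z; v=np.cross(X,n); 
    P=[N+i*.031*X+j*.025*v for i,j in((1,1),(-1,1),(-1,-1),(1,-1))]; P2=[N+i*.025*X+j*.031*v for i,j in((1,1),(-1,1),(-1,-1),(1,-1))]
    print(t,((proj(s,P)-[205,190])*4.8+[480,0]).round(0).tolist(),((proj(s,P2)-[205,190])*4.8+[480,0]).round(0).tolist())
E
```

```text
13.55218446574633 15.00099677592516 [-3.8  3.3  2.9]
tilt by Y: 0.7292402556870413 z err -3.682810288788141e-05 22.425 0.0012824976098587898
wrist pred knob [[322. 317.]
 [322. 283.]
 [322. 364.]]
0.68 [[556.0, 176.0], [732.0, 179.0], [723.0, 312.0], [542.0, 309.0]] [[574.0, 161.0], [716.0, 163.0], [704.0, 328.0], [558.0, 325.0]]
0.73 [[556.0, 178.0], [733.0, 181.0], [722.0, 311.0], [542.0, 307.0]] [[575.0, 163.0], [717.0, 165.0], [704.0, 326.0], [558.0, 324.0]]
0.78 [[557.0, 180.0], [733.0, 183.0], [722.0, 309.0], [541.0, 306.0]] [[576.0, 165.0], [717.0, 168.0], [703.0, 324.0], [557.0, 322.0]]
```

View pics/fin.png

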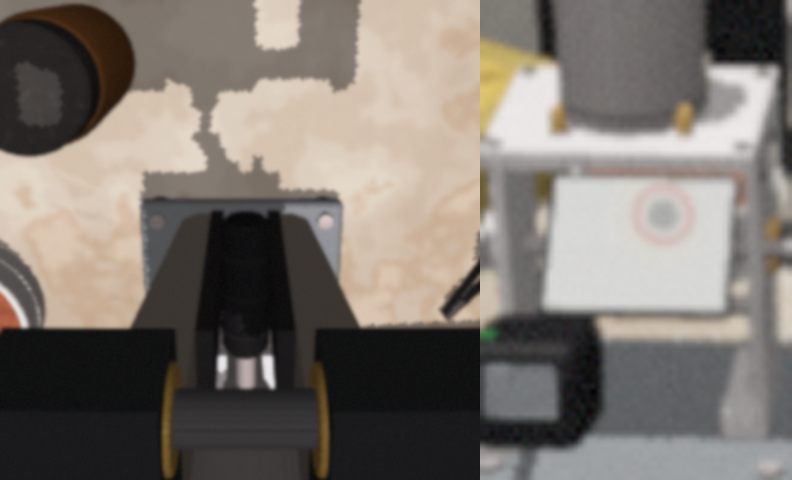

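The last view shows the knob firmly between the pads, the flask seated, and the ring mirrored at (663,214) in the scene half. That reflection gives the tilt directly.

```bash
python3 - <<'E'
from h import *
s=bot.read_camera("scene"); im=s["pixels"].astype(int)
# red ring centroid in mirror
r=(im[...,2]-im[...,1]); m=np.zeros(r.shape,bool); m[226:244,234:254]=1
ys,xs=np.nonzero(m&(r>np.median(r[m])+12)); (u,v),rad=cv2.minEnclosingCircle(np.c_[xs,ys].astype(np.float32)); ell=cv2.fitEllipse(np.c_[xs,ys].astype(np.float32)); print((u,v),rad,ell,len(xs), ((663-480)/4.8+205,214/4.8+190))
q=.0298/np.sqrt(2)
for t in(.65,.69,.73,.77,.81):
    el=.1745+t; n=np.cos(el)*Y+np.sin(el)*Z; P=np.array([0,0,.05]); print(t,proj(s,[N+P-2*(P@n)*n]).round(2))
print("pins",(proj(s,[N+i*q*X+q*Y+.056*Z for i in(1,-1)])-[205,190])*4.8+[480,0])
E
```

```text
(244.5, 231.42857360839844) 9.258574485778809 ((243.48817443847656, 232.64480590820312), (12.722968101501465, 16.16563606262207), 44.73139953613281) 53 (243.125, 234.58333333333334)
0.65 [[242.34 230.56]]
0.69 [[242.41 232.76]]
0.73 [[242.45 235.  ]]
0.77 [[242.47 237.27]]
0.81 [[242.46 239.56]]
pins [[556.44232392 115.5568768 ]
 [683.51199813 117.46595414]]
```

The reflected ring at v≈234.4 gives a tilt of about 0.72, which agrees with the 0.729 from the lever. Handing in.

```bash
python3 -c "
from workcell import bot
print(bot.current_clock(),bot.current_grip_force()); print(bot.job_done())"
```

```text
22.575 15.001031113788486
the job is handed in; nothing more can be done
None
```

The flask is seated in the nest, hole down and released, and I handed the job in at 22.6 s with the gripper still holding the lever at a tilt of about 0.73 rad, the angle worked out from the measured lens elevation (about 0.24 rad). I had no picture from the stand's own camera, so its view of the ring is computed, not seen.

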